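Cock the spring impact tester

ROBOT

A 7-joint arm with a two-finger parallel gripper is mounted at the origin on the work surface. World frame = base frame: x ahead of the robot, y to its left, z up, the work surface at z = 0. Lengths are in m, angles in rad, forces in N, time in s.
With the tool pointing down it reaches from about 0.425 to 0.875 m from the base axis. Payload 4.7 kg.
Tool frame: the origin (TCP) lies midway between the tips of the shut fingers; the grasp point (between the pads) lies 19 mm behind it; z points along the fingers, y is the line along which they close (so a half turn about z gives the same grasp; the last joint's range is limited). The gripper opens to 87 mm and grips with 3 to 60 N. Pads are 19 mm wide; open, the fingers measure 117 mm over their backs; the gripper's body (75 mm by 190 mm) begins 51 mm behind the grasp point.
Start: joints at [-1.138, 0.321, -0.07, 1.45, 0.023, 1.371, -0.057], TCP at [0.264, 0.594, 0.223] pointing down, gripper open.
Joint ranges: [-2.86, 2.86], [-0.3, 2.09], [-1.38, 1.24], [0.06, 2.45], [-1.56, 4.7], [0.09, 2.05], [-2.69, 2.69]. Speed limits (rad/s): [2.57, 2.57, 3.14, 3.14, 3.14, 3.14, 3.14].

INTERFACE

Orientations are given as a rotation vector (axis times angle).
In Python, from bench import ctrl gives the robot as it stands. The module is installed in compiled form; this text tells all that it offers.
- The arm moves only by the shell command python3 -m handwheel 'ROWS' [FORCE]. ROWS is JSON, a list of rows, each a list of 7 numbers: the finger opening in m, from 0 to 0.087, then the shift along the tool's x, y, z in m, then the turn, a rotation vector about the tool's x, y, z in degrees. A call has 1 to 12 rows; each row shifts and turns the commanded pose from where the row before left it, along the tool's axes as they then stand; what a row does not reach is not made up. A row lasts 1/8 s, in which the tool goes at most 62.5 mm and 10.7 degrees, less where a joint would pass 70% of its speed; a pose out of reach is approached as far as the arm can. A call is refused whole if a number of a shift passes 0.0625 or a number of a turn 10.7, either way. A call with a gripper value outside its range is refused whole. The fingers move at their own pace and stop on an object; FORCE is the grip in N (left out, the last holds). Time passes only in rows, so rows that do not move let the fingers close. It gives the time, the measured TCP pose, the force, the opening and the grip force at its end, in the units of the state.
- ctrl.get_state(): the state, without advancing time (a new reading comes with each control period).
- ctrl.get_image(name): name is "scene" or "top" or "wrist"; returns (picture, depth): 400x640x3 uint8, blue, green, red; 400x640 float32, m along the optical axis (not along the pixel's ray), 0 where there is no reading.
- ctrl.camera_info(name): a dict with "intrinsics" (3x3 intrinsics, pixels), "R" (3x3) and "t" (3): a world point X has camera coordinates R X + t. Camera axes: x right, y down, z forward; pixel columns grow to the right and rows downward; lengths in m; the calibration is good to about 2 mm. A picture is of the moment at which its call begins: read the wrist's pose just before it. camera_info takes no time and is no camera call; for the wrist camera it gives the pose at the moment of the call.
- ctrl.close_job(): hands the job in; it is judged then, once.
The state is a dict: "time": time; "joint_positions": joint angles; "qd": joint speeds; "joint_torque": joint torques, N m; "position": TCP position; "tool_rot": TCP orientation; "ft_force": force on the tool from outside, world axes, zero at the start; "torque": the same for the moment, N m; "grip_width": opening from 0.0 (shut) to 1.0 (fully open); "grip_force": force on a finger pad.
Only numpy, scipy, OpenCV 4.12 (cv2) and the standard library are available. Lean on these libraries where they do the work, as an engineer would, in place of code of your own. Each camera call takes 0.05 s, during which the arm holds its last target. There are 200 camera calls.

TASK

Cock the impact tester on the blue base: by its yellow peg, swing the sprung striker arm back until it is just past the hair-trigger catch, ease it gently onto the catch and let go so that it stays cocked, without firing it, letting it snap or forcing it hard against the end stop. Then slide the green safety knob fully home towards the end bar of its track. Leave the catch with its red trigger and the other things on the bench alone.

Things in the scene. Friction and masses are not known exactly. Their poses are not given: they have to be found in the camera images.
- tester: Spring impact tester, fixed to the bench: blue base with a bright metal deck, 340 (x) x 420 (y) mm, deck top 50 mm above the bench. Origin: centre of the underside; x points away from the robot at yaw 0, z up. The striker arm turns about a vertical post at (100, 0) mm in this frame, post top 102 mm above the bench. Steel anvil at about (30, 144) mm, 95 mm above the bench.
- pivot (a point): Point on the striker arm's vertical hinge axis, 120 mm above the bench, at the height to grip the peg; turns with the tester (same axes), not with the arm.
- peg (a point): Grip point of the yellow draw peg: upright, round, 16 mm diameter, from 85 to 135 mm above the bench on the dark hammer head (34 mm diameter, 50 mm long across the arm, top 89 mm above the bench). The point is on the peg's axis, 120 mm above the bench, 150 mm from the hinge axis. Fixed to the arm: x outward along the arm, y in the direction of drawing.
- striker (a joint): Angle of the striker arm (rad): 0 at rest, hammer against the anvil; grows as it is drawn back (counter-clockwise from above). From the hinge axis the arm points at tester yaw + 2.39 + angle. A spring always pulls it back to 0: about 6 N at the peg at rest, 9 N when drawn. It hooks on the catch at an angle that is not measured, between 1.22 and 1.48; see quadrant.
- hammer: Outer part of the striker arm: hammer head, yellow peg, and at the tip (195 mm from the hinge axis) an upright brass lug of 8 mm diameter. Its origin lies on the hinge axis at deck height; x outward along the arm.
- quadrant: Black and white arc scale on the deck with the catch it carries: grey carriage, sprung steel pawl with red trigger tail, sprung black end stop; all below 90 mm above the bench, 170 to 257 mm from the hinge axis. Origin: hinge axis, deck height; it does not show where the carriage is clamped. The pawl is a hair trigger: about 3 N on its red tail fires the arm; keep off.
- catch_mid (a point): Middle of the range where the lug may sit on the catch (arm at 1.35 rad), not the true place. On drawing, the lug pushes the pawl aside (about 1 N, hardly felt); the pawl clicks in behind it 1 to 2 mm past the seat. Some 5.5 mm past the seat the arm meets the end stop: 1.5 N at once, then 1.5 N more per mm (all at 182 mm from the hinge axis).
- stop_mid (a point): End stop's tip for that same middle setting, not the true place. The force between arm and catch (stop or pawl) may not exceed 14 N. Eased back slowly from the stop, the lug comes to rest on the pawl, which then carries about 7 N, and the pull on the peg vanishes. Let go before that and the arm slams or fires.
- safety (a joint): Travel of the safety slide (m): starts between 0 and 0.006, fully home at 0.024 against a hard end. It moves towards the tester's -y, against about 2 N of friction, and stays where it is left.
- safety_knob (a point): Top of the green safety knob, 18 mm (x) x 12 mm (y, the direction it slides) and 26 mm high, its top 88 mm above the bench. It stands on a black foot 20 mm long (y), 28 mm wide (x), whose top is 62 mm above the bench. Axes as the tester's.
- coupon: Bystander: brass bar 55 x 12 x 8 mm, lying on the tester's deck at its near left corner.
- washer: Bystander: steel ring, 32 mm outer diameter, 8 mm thick, lying on the tester's deck at its far left corner.
- driver: Bystander: screwdriver on the bench to the left.
- solvent: Bystander: amber bottle, 60 mm diameter, 150 mm high, on the bench to the left.
- greasejar: Bystander: white jar, 64 mm diameter, 60 mm high, on the bench to the right.
- coupontray: Bystander: blue tray, 120 x 160 x 30 mm, on the bench to the right.
- weight: Bystander: brass weight, 44 mm diameter, 56 mm high, on the bench to the right.

How it is judged:
On the way, in this order (a step that is already met when the one before it is completed fails the run):
1. the arm is drawn back by the robot past 1.15 rad (value of joint striker above 1.15 rad and contact force between the fingers and hammer above 1 N), for 0.1 s.
2. the arm hangs on the catch, let go by the fingers, at rest, before the safety is set (value of joint striker above 1.15 rad and velocity of joint striker between -0.05 and 0.05 rad/s and contact force between the fingers and hammer below 0.2 N and value of joint safety below 0.012 m), for 0.3 s.
At the end, for the whole second after the job is handed in: The striker arm stays cocked on the catch (angle above 1.15 rad, at rest, not touched) and the safety slide is home (within 2.5 mm of its end) (value of joint striker above 1.15 rad and velocity of joint striker between -0.05 and 0.05 rad/s and contact force between the fingers and hammer below 0.2 N and value of joint safety above 0.0215 m).
It fails at once if the arm fires or is let snap: it swings back faster than 1.0 rad/s (velocity of joint striker below -1 rad/s).
It fails at once if the arm is forced against the end stop or slammed on the catch: more than 14 N between them (contact force between hammer and quadrant above 14 N).
It fails at once if the robot presses on the catch, pawl or trigger: more than 2 N (contact force between any of the fingers, the arm and quadrant above 2 N).
It fails at once if a bystander is moved by more than 30 mm (distance of any of coupon, washer, driver, solvent, greasejar, coupontray, weight from where it was at the start of the episode above 0.03 m).
It also fails if it takes over 70 s, if anything falls off the work surface, if the arm or the gripper's body presses on something with over 40 N, if the wrist force passes 120 N, or if a joint passes its speed limit or range.

## Working session

There is one attempt and no reset: what is moved stays moved. The work goes in short steps, Python scripts to look and compute and a shell command to move; the robot and the scene stay as the last step left them, time stands still between calls to the robot, and variables do not carry over. Pictures are saved under pics/ and viewed, at most 10 in all, crops included, and the job is handed in when it is done.

```bash
mkdir -p pics; cat > h.py <<'E'
import numpy as np,cv2
from bench import ctrl
from scipy.spatial.transform import Rotation as R
def cloud(name):
    im,d=ctrl.get_image(name);c=ctrl.camera_info(name)
    K=np.array(c["intrinsics"]);Rm=np.array(c["R"]);t=np.array(c["t"])
    v,u=np.mgrid[:400,:640]
    p=np.stack([(u-K[0,2])/K[0,0]*d,(v-K[1,2])/K[1,1]*d,d],-1)
    return im,d,(p-t)@Rm
def ray(name,u,v,z):
    c=ctrl.camera_info(name);K=np.array(c["intrinsics"]);Rm=np.array(c["R"]);t=np.array(c["t"])
    o=-Rm.T@t;r=Rm.T@np.linalg.inv(K)@[u,v,1];return o+r*(z-o[2])/r[2]
E
python3 - <<'E'
from h import *
s=ctrl.get_state();print({k:np.round(v,3).tolist() for k,v in s.items()})
im,d,p=cloud("top");cv2.imwrite("pics/top.png",im)
im2,_,_=cloud("scene");cv2.imwrite("pics/scene.png",im2)
hsv=cv2.cvtColor(im,cv2.COLOR_BGR2HSV)
for n,lo,hi in [("yel",(22,120,100),(34,255,255)),("green",(45,100,60),(85,255,255)),("red",(0,150,80),(8,255,255)),("blue",(100,120,60),(125,255,255))]:
    m=cv2.inRange(hsv,lo,hi);k,l,st,c=cv2.connectedComponentsWithStats(m)
    for i in range(1,k):
        if st[i,4]>15:
            q=p[(l==i)&(d>0)];print(n,st[i],c[i].round(1),np.median(q,0).round(4),q[:,2].max().round(3))
E
```

```text
{'time': 0.0, 'joint_positions': [-1.138, 0.322, -0.07, 1.452, 0.023, 1.371, -0.057], 'qd': [-0.0, 0.001, 0.0, -0.0, -0.0, -0.0, 0.001], 'joint_torque': [-0.001, -49.129, -0.405, -31.253, -0.064, 0.044, 0.0], 'position': [0.264, 0.593, 0.221], 'tool_rot': [-0.653, -3.073, 0.003], 'ft_force': [0.383, 0.116, 0.301], 'torque': [-0.012, -0.016, 0.041], 'grip_force': 0.0, 'grip_width': 1.0}
yel [291 202   9  12  31] [294.9 207.5] [0.4965 0.0866 0.0887] 0.094
yel [302 209   5   4  17] [304.1 210.4] [0.4792 0.0574 0.1355] 0.139
yel [296 245   6  18  55] [298.5 253.4] [0.363  0.0755 0.0581] 0.063
yel [461 256   6   7  26] [463.3 258.9] [ 0.3425 -0.4175  0.0548] 0.059
red [170 261  20  29 171] [179.7 275.1] [0.2984 0.4403 0.0238] 0.03
blue [ 430   65   47   51 1075] [446.8  95.2] [ 0.8997 -0.427   0.005 ] 0.096
blue [ 437  161   59   48 1263] [464.2 185.9] [ 0.5812 -0.4603  0.004 ] 0.036
blue [467 224  18  18 253] [475.6 232.1] [ 0.423  -0.4601  0.0597] 0.065
blue [297 240 117  31 159] [357.6 255.6] [ 0.3544 -0.1033  0.0392] 0.048
blue [278 244   5  24  24] [279.9 255.5] [0.3573 0.1342 0.0396] 0.042
```

View pics/top.png

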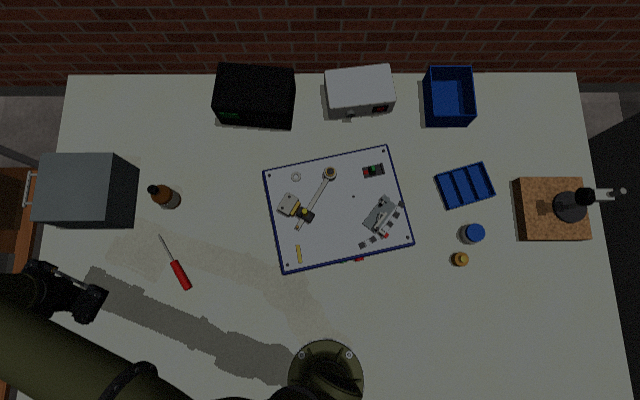

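View pics/scene.png

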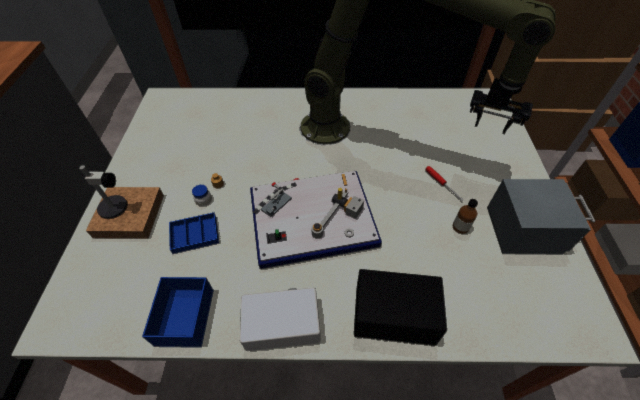

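The top view shows the tester centred at about (338,210), post (330,173), peg (305,211), catch at (378,215) and the safety at (373,170). I'll zoom in and work out positions.

```bash
python3 - <<'E'
from h import *
im,d,p=cloud("top")
cv2.imwrite("pics/crop.png",cv2.resize(im[135:285,250:425],None,fx=4,fy=4,interpolation=cv2.INTER_CUBIC))
c=[ray("top",u,v,.05) for u,v in [(263,170),(387,145),(414,243),(283,273)]]
for q in c: print(q.round(4))
print("ctr",np.mean(c,0),[np.linalg.norm(c[i]-c[(i+1)%4]).round(3) for i in range(4)])
m=(abs(p[...,2]-.05)<.008)&(p[...,0]>.3)&(p[...,0]<.75)&(abs(p[...,1])<.33)
k,l,st,_=cv2.connectedComponentsWithStats(m.astype(np.uint8));i=1+st[1:,4].argmax()
r=cv2.minAreaRect((p[l==i][:,:2]*1000).astype(np.float32));print(r)
print("post",ray("top",330,173,.102),"peg",ray("top",304.1,210.4,.135))
E
```

```text
[0.6259 0.192  0.05  ]
[ 0.7081 -0.206   0.05  ]
[ 0.3917 -0.2738  0.05  ]
[0.3047 0.1231 0.05  ]
ctr [ 0.50761365 -0.04119277  0.05      ] [np.float64(0.406), np.float64(0.324), np.float64(0.406), np.float64(0.329)]
((509.214599609375, -40.621612548828125), (328.25482177734375, 412.7783203125), 12.49970531463623)
post [ 0.59924564 -0.01926639  0.102     ] peg [0.47826161 0.05711927 0.135     ]
```

View pics/crop.png

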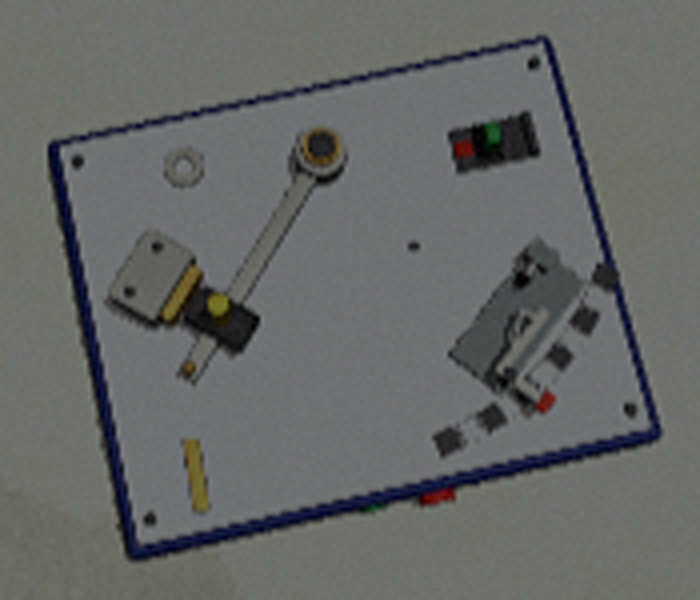

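```bash
cat >> h.py <<'E'
def go(x,y,z):
    s=ctrl.get_state();M=R.from_rotvec(s["tool_rot"]).as_matrix();d=M.T@(np.array([x,y,z])-s["position"])
    print("t",round(s["time"],2),"pos",np.round(s["position"],4),"xaxis deg",np.degrees(np.arctan2(M[1,0],M[0,0])).round(2),"yaxis",np.degrees(np.arctan2(M[1,1],M[0,1])).round(2),"z",M[:,2].round(3),"shift mm",(1000*d).round(1),"F",np.round(s["ft_force"],2),"q",np.round(s["joint_positions"],2))
E
python3 -c "
from h import *
go(.5,.03,.36)"
```

```text
t 0.15 pos [0.2642 0.5934 0.2217] xaxis deg 156.01 yaxis 66.01 z [-0.    -0.001 -1.   ] shift mm [-444.6 -419.1 -137.6] F [-0.17  0.43 -0.16] q [-1.14  0.32 -0.07  1.45  0.02  1.37 -0.06]
```

```bash
python3 -m handwheel '[[0.087,0,0,-0.06,0,0,0],[0.087,0,0,-0.06,0,0,0],[0.087,-0.0444,-0.042,0,0,0,0],[0.087,-0.0444,-0.042,0,0,0,0],[0.087,-0.0444,-0.042,0,0,0,0],[0.087,-0.0444,-0.042,0,0,0,0],[0.087,-0.0444,-0.042,0,0,0,0],[0.087,-0.0444,-0.042,0,0,0,0],[0.087,-0.0444,-0.042,0,0,0,0],[0.087,-0.0444,-0.042,0,0,0,0],[0.087,-0.0444,-0.042,0,0,0,0],[0.087,-0.0444,-0.042,-0.01,0,0,0]]' 10
python3 -m handwheel '[[0.087,0,0,0,0,0,10.5],[0.087,0,0,0,0,0,10.5],[0.087,0,0,0,0,0,10.5],[0.087,0,0,0,0,0,10.5],[0.087,0,0,0,0,0,10.5],[0.087,0,0,0,0,0,10.5],[0.087,0,0,0,0,0,10.5],[0.087,0,0,0,0,0,10.5],[0.087,0,0,0,0,0,10.5],[0.087,0,0,0,0,0,10.5],[0.087,0,0,0,0,0,10.5],[0.087,0,0,0,0,0,10.5]]'
python3 -m handwheel '[[0.087,0,0,0,0,0,10.3],[0.087,0,0,0,0,0,10.3],[0.087,0,0,0,0,0,10.3],[0.087,0,0,0,0,0,10.3],[0.087,0,0,0,0,0,10.3],[0.087,0,0,0,0,0,9.5],[0.087,0,0,0,0,0,0],[0.087,0,0,0,0,0,0]]'
python3 - <<'E'
from h import *
go(.4785,.057,.3)
im,d,p=cloud("wrist");cv2.imwrite("pics/wrist.png",im)
E
```

```text
time: 1.65
position: [0.4991, 0.0276, 0.352]
tool_rot: [-0.652, -3.072, 0.0]
ft_force: [1.4, 0.2, 0.3]
grip_width: 1.0
grip_force: 0.0
time: 3.15
position: [0.499, 0.0295, 0.3523]
tool_rot: [-3.037, -0.804, 0.001]
ft_force: [-0.1, -0.0, 0.2]
grip_width: 0.999
grip_force: 0.0
time: 4.15
position: [0.4991, 0.0296, 0.3524]
tool_rot: [3.029, -0.835, -0.0]
ft_force: [-0.4, 0.5, 0.3]
grip_width: 0.997
grip_force: 0.0
t 4.15 pos [0.4991 0.0296 0.3524] xaxis deg -30.84 yaxis -120.84 z [-0.  0. -1.] shift mm [-31.7 -13.   52.4] F [-0.44  0.5   0.27] q [-0.51 -0.05  0.38  1.6   0.02  1.58 -2.24]
```

View pics/wrist.png

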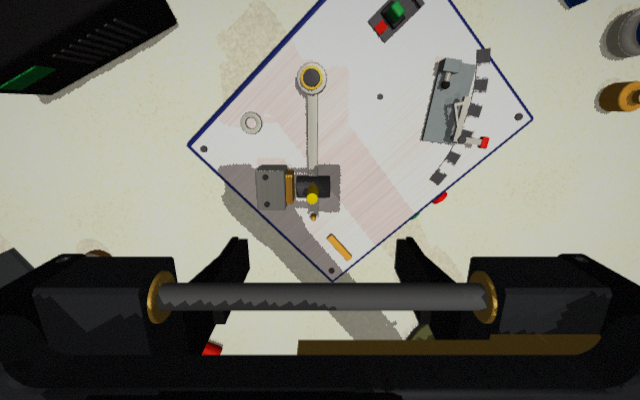

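Wrist view: peg (312,198), post (312,77), knob (396,9), catch carriage (450,100) with pawl (461,120) and red tail (484,142).

```bash
python3 - <<'E'
from h import *
im,d,p=cloud("wrist")
hsv=cv2.cvtColor(im,cv2.COLOR_BGR2HSV)
def cen(lo,hi,box):
    m=cv2.inRange(hsv,lo,hi);k=np.zeros_like(m);x0,y0,x1,y1=box;k[y0:y1,x0:x1]=1;m*=k
    k,l,st,c=cv2.connectedComponentsWithStats(m);i=1+st[1:,4].argmax();return st[i],c[i]
st,pg=cen((22,140,120),(34,255,255),(295,180,330,210));print("peg",st,pg); P=ray("wrist",*pg,.135);print(P)
st,g=cen((45,100,60),(85,255,255),(370,0,430,40));print("knob",st,g,ray("wrist",*g,.088))
g=cv2.cvtColor(im[55:100,290:335],cv2.COLOR_BGR2GRAY)
c=cv2.HoughCircles(g,cv2.HOUGH_GRADIENT,1,30,param1=80,param2=12,minRadius=7,maxRadius=18);print(c)
if c is not None: u,v=c[0,0,:2]+[290,55]
else:u,v=312,77
V=ray("wrist",u,v,.102);print("pivot",V);D=P-V;print("r",np.hypot(*D[:2]),"ang",np.degrees(np.arctan2(D[1],D[0])))
V2=ray("wrist",314,217,.09)
for n,u,v in [("hole L",204,149),("hole R",519,117),("hole near",332,270),("corner L",190,147),("corner R",532,119),("near",333,281)]: print(n,ray("wrist",u,v,.05))
big=cv2.resize(im[0:200,360:540],None,fx=3.0,fy=3.0,interpolation=cv2.INTER_CUBIC);cv2.imwrite("pics/w2.png",big)
E
```

```text
peg [306 193  12  11 102] [311.67647059 197.97058824]
[0.47823799 0.05632059 0.135     ]
knob [391   0  14  17 144] [397.44444444   8.41666667] [ 0.6203655  -0.15304422  0.088     ]
[[[20.5 28.5 15.2]]]
pivot [ 0.60088628 -0.01597097  0.102     ]
r 0.1423680864668243 ang 149.48397861964602
hole L [0.60874869 0.1721081  0.05      ]
hole R [ 0.40641078 -0.25675874  0.05      ]
hole near [0.32809062 0.11006844 0.05      ]
corner L [0.62213132 0.18852793 0.05      ]
corner R [ 0.39374055 -0.27232402  0.05      ]
near [0.30834247 0.11959998 0.05      ]
```

View pics/w2.png

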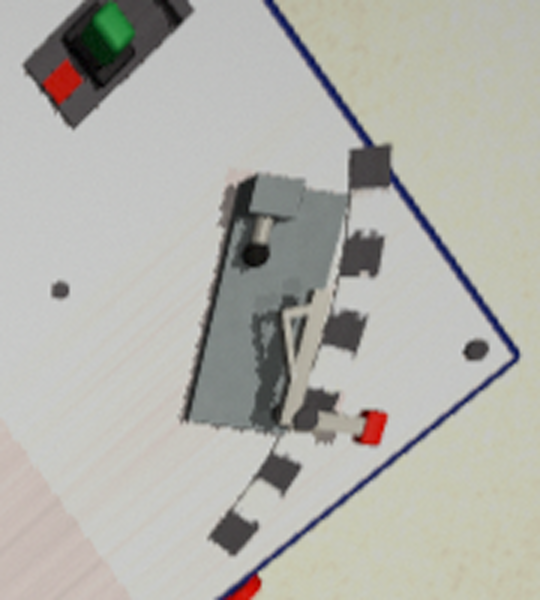

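```bash
python3 -m handwheel '[[0.06,-0.016,-0.006,0.06,0,0,0],[0.06,-0.0157,-0.006,0.06,0,0,0],[0.06,0,0,0.06,0,0,0],[0.06,0,0,0,0,0,0],[0.06,0,0,0,0,0,0]]' 30
python3 - <<'E'
from h import *
go(.4782,.0565,.104)
for u,v in [(445,84),(459,104),(457,131)]:
    q=ray("wrist",u,v,.08)
im,d,p=cloud("wrist")
cv2.imwrite("pics/w3.png",im)
E
```

```text
time: 4.88
position: [0.4799, 0.0562, 0.175]
tool_rot: [-3.026, 0.839, -0.005]
ft_force: [0.6, -0.5, 0.4]
grip_width: 0.693
grip_force: 0.0
t 4.88 pos [0.4799 0.0562 0.175 ] xaxis deg -30.99 yaxis -120.99 z [ 0.003  0.001 -1.   ] shift mm [-1.7  0.8 71. ] F [ 0.6 -0.5  0.4] q [-0.52 -0.02  0.35  1.93  0.01  1.22 -2.29]
```

View pics/w3.png

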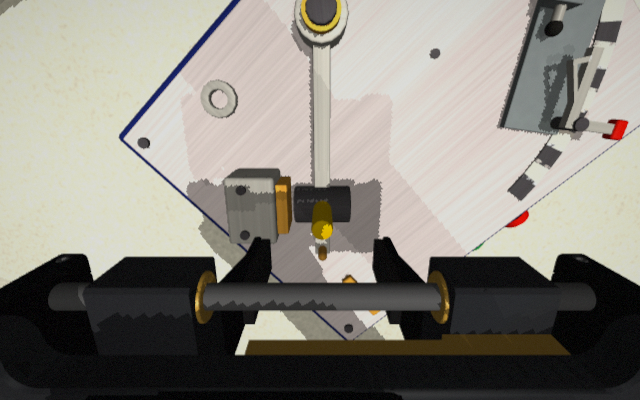

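Peg top at (322,230), midway between the fingers (x≈321); post at (321,14).

```bash
python3 - <<'E'
from h import *
P=ray("wrist",323,231,.135);V=ray("wrist",321,12,.102);D=P-V
print(P,V,np.hypot(*D[:2]),np.degrees(np.arctan2(D[1],D[0])))
for n,u,v in [("stop tip",553,30),("pawl hook",572,60),("tip?",555,124)]:
    D=ray("wrist",u,v,.08)-V;print(n,np.hypot(*D[:2]),np.degrees(np.arctan2(D[1],D[0]))%360-149.1)
go(.478,.0565,.104)
E
python3 -m handwheel '[[0.06,0,0,0.03,0,0,0],[0.06,0,0,0.03,0,0,0],[0.06,0,0,0.01,0,0,0],[0.06,0,0,0,0,0,0]]'
```

```text
[0.47708289 0.05655192 0.135     ] [ 0.60496581 -0.0186935   0.102     ] 0.14837761348880427 149.5277416102219
stop tip 0.1763086818343654 87.7756607233311
pawl hook 0.19762037748722402 81.93113079598552
tip? 0.20787609266808316 68.5050540252771
t 4.92 pos [0.4805 0.0564 0.1757] xaxis deg -31.0 yaxis -121.0 z [ 0.005  0.001 -1.   ] shift mm [-2.5  1.4 71.6] F [ 0.28 -1.38  0.22] q [-0.52 -0.02  0.35  1.93  0.01  1.22 -2.29]
time: 5.42
position: [0.4793, 0.0563, 0.1039]
tool_rot: [-3.026, 0.839, -0.003]
ft_force: [0.1, 0.4, -0.0]
grip_width: 0.687
grip_force: 0.0
```

```bash
python3 -m handwheel '[[0.04,-0.0015,0,0,0,0,0],[0.02,0,0,0,0,0,0],[0.01,0,0,0,0,0,0],[0.01,0,0,0,0,0,0],[0.01,0,0,0,0,0,0],[0.01,0,0,0,0,0,0],[0.01,0,0,0,0,0,0]]' 30
python3 -c "
from h import *
go(.478,.0565,.104)"
```

```text
time: 6.3
position: [0.4774, 0.0577, 0.1026]
tool_rot: [-3.026, 0.838, -0.001]
ft_force: [1.9, 2.5, -1.9]
grip_width: 0.174
grip_force: 30.0
t 6.3 pos [0.4774 0.0577 0.1026] xaxis deg -30.97 yaxis -120.97 z [ 0.001  0.001 -1.   ] shift mm [ 1.2  0.7 -1.4] F [ 1.94  2.55 -1.9 ] q [-0.52  0.05  0.36  2.02 -0.02  1.07 -2.26]
```

```bash
python3 -m handwheel '[[0.01,0.0002,0.0065,0,0,0,-2.5],[0.01,0.0006,0.0131,0,0,0,-5],[0.01,0.0006,0.0131,0,0,0,-5],[0.01,0.0006,0.0131,0,0,0,-5],[0.01,0.0002,0.0065,0,0,0,-2.5],[0.01,0,0,0,0,0,0],[0.01,0,0,0,0,0,0]]'
cat >> h.py <<'E'
def st(V=(.6055,-.0195)):
    s=ctrl.get_state();M=R.from_rotvec(s["tool_rot"]).as_matrix();D=np.array(s["position"][:2])-V;a=np.degrees(np.arctan2(D[1],D[0]))%360
    F=np.mean([np.array(ctrl.get_state()["ft_force"]) for _ in range(1)],0)
    t=np.array([-D[1],D[0],0])/np.hypot(*D);r=np.array([*D,0])/np.hypot(*D)
    print("t",round(s["time"],2),"pos",np.round(s["position"],4),"r",np.hypot(*D).round(4),"ang",(a-149.3).round(2),"xaxis",np.degrees(np.arctan2(M[1,0],M[0,0])).round(2),"Ft %.2f Fr %.2f Fz %.2f"%(F@t,F@r,F[2]),"grip",round(s["grip_width"],3),"q7",round(s["joint_positions"][6],2))
E
python3 -c "
from h import *
st()"
```

```text
time: 7.18
position: [0.4591, 0.01, 0.1026]
tool_rot: [-3.125, 0.3, -0.002]
ft_force: [3.0, 5.0, -2.7]
grip_width: 0.173
grip_force: 30.0
t 7.17 pos [0.4591 0.01   0.1026] r 0.1493 ang 19.32 xaxis -10.97 Ft -5.55 Fr -1.99 Fz -2.66 grip 0.173 q7 -1.83
```

```bash
python3 -m handwheel '[[0.01,0.0002,0.0065,0,0,0,-2.5],[0.01,0.0006,0.0131,0,0,0,-5],[0.01,0.0006,0.0131,0,0,0,-5],[0.01,0.0006,0.0131,0,0,0,-5],[0.01,0.0006,0.0131,0,0,0,-5],[0.01,0.0006,0.0131,0,0,0,-5],[0.01,0.0006,0.0131,0,0,0,-5],[0.01,0.0006,0.0131,0,0,0,-5],[0.01,0.0002,0.0065,0,0,0,-2.5],[0.01,0,0,0,0,0,0],[0.01,0,0,0,0,0,0]]'
python3 -c "
from h import *
st()"
```

```text
time: 8.55
position: [0.474, -0.0906, 0.1026]
tool_rot: [-3.037, -0.787, 0.002]
ft_force: [-2.3, 7.1, 3.1]
grip_width: 0.17
grip_force: 30.0
t 8.55 pos [ 0.474  -0.0906  0.1026] r 0.1495 ang 59.09 xaxis 29.04 Ft -7.37 Fr -1.32 Fz 3.12 grip 0.17 q7 -0.89
```

Now to about 70°, then slow 1° steps watching the force.

```bash
python3 -m handwheel '[[0.01,0.0001,0.0052,0,0,0,-2],[0.01,0.0001,0.0052,0,0,0,-2],[0.01,0.0001,0.0052,0,0,0,-2],[0.01,0.0001,0.0052,0,0,0,-2],[0.01,0.0001,0.0052,0,0,0,-2],[0.01,0,0,0,0,0,0],[0.01,0,0,0,0,0,0]]'
python3 -c "
from h import *
st()"
python3 -m handwheel '[[0.01,0.0001,0.0052,0,0,0,-2],[0.01,0.0001,0.0052,0,0,0,-2],[0.01,0.0001,0.0052,0,0,0,-2],[0.01,0,0,0,0,0,0],[0.01,0,0,0,0,0,0],[0.01,0,0,0,0,0,0]]'
python3 -c "
from h import *
st()"
```

```text
time: 9.43
position: [0.4881, -0.1122, 0.1025]
tool_rot: [-2.957, -1.048, 0.003]
ft_force: [-3.4, 6.0, 5.3]
grip_width: 0.172
grip_force: 30.0
t 9.43 pos [ 0.4881 -0.1122  0.1025] r 0.1496 ang 69.0 xaxis 39.03 Ft -6.82 Fr -1.11 Fz 5.31 grip 0.172 q7 -0.66
time: 10.18
position: [0.4982, -0.124, 0.1025]
tool_rot: [-2.897, -1.201, 0.004]
ft_force: [-3.9, 6.4, 5.4]
grip_width: 0.175
grip_force: 30.0
t 10.18 pos [ 0.4982 -0.124   0.1025] r 0.1498 ang 74.93 xaxis 45.02 Ft -7.33 Fr -1.65 Fz 5.37 grip 0.175 q7 -0.52
```

```bash
for i in 1 ; do python3 -m handwheel '[[0.01,0,0.0026,0,0,0,-1],[0.01,0,0.0026,0,0,0,-1],[0.01,0,0,0,0,0,0],[0.01,0,0,0,0,0,0]]' >/dev/null
python3 -c "
from h import *
st()"; done
python3 -m handwheel '[[0.01,0,0.0026,0,0,0,-1],[0.01,0,0.0026,0,0,0,-1],[0.01,0,0,0,0,0,0],[0.01,0,0,0,0,0,0]]' >/dev/null
python3 -c "
from h import *
st()"
python3 -m handwheel '[[0.01,0,0.0026,0,0,0,-1],[0.01,0,0,0,0,0,0],[0.01,0,0,0,0,0,0]]' >/dev/null
python3 -c "
from h import *
st()"
```

```text
t 10.68 pos [ 0.5019 -0.1276  0.1025] r 0.1498 ang 76.92 xaxis 47.03 Ft -7.03 Fr -0.59 Fz 4.50 grip 0.173 q7 -0.48
t 11.18 pos [ 0.5055 -0.1311  0.1025] r 0.1498 ang 78.85 xaxis 49.03 Ft -7.55 Fr -0.73 Fz 5.99 grip 0.175 q7 -0.43
t 11.55 pos [ 0.5074 -0.1328  0.1025] r 0.1499 ang 79.82 xaxis 50.02 Ft -7.95 Fr -1.48 Fz 5.97 grip 0.176 q7 -0.41
```

```bash
python3 -m handwheel '[[0.01,0,0.0026,0,0,0,-1],[0.01,0,0,0,0,0,0],[0.01,0,0,0,0,0,0]]' >/dev/null
python3 -c "
from h import *
st()"
python3 -m handwheel '[[0.01,0,0.0026,0,0,0,-1],[0.01,0,0,0,0,0,0],[0.01,0,0,0,0,0,0]]' >/dev/null
python3 -c "
from h import *
st()"
```

```text
t 11.93 pos [ 0.5094 -0.1345  0.1025] r 0.1499 ang 80.82 xaxis 51.02 Ft -6.97 Fr -1.19 Fz 5.86 grip 0.173 q7 -0.39
t 12.3 pos [ 0.5115 -0.1362  0.1025] r 0.1499 ang 81.83 xaxis 52.03 Ft -6.80 Fr -1.60 Fz 6.08 grip 0.18 q7 -0.37
```

```bash
python3 -m handwheel '[[0.01,0,0.0026,0,0,0,-1],[0.01,0,0,0,0,0,0],[0.01,0,0,0,0,0,0]]' >/dev/null
python3 -c "
from h import *
st()"
python3 -m handwheel '[[0.01,0,0.0013,0,0,0,-0.5],[0.01,0,0,0,0,0,0],[0.01,0,0,0,0,0,0]]' >/dev/null
python3 -c "
from h import *
st()"
```

```text
t 12.68 pos [ 0.5135 -0.1379  0.1025] r 0.1499 ang 82.84 xaxis 53.01 Ft -7.45 Fr -1.60 Fz 5.72 grip 0.171 q7 -0.34
t 13.05 pos [ 0.5145 -0.1386  0.1025] r 0.1499 ang 83.32 xaxis 53.52 Ft -6.93 Fr -1.62 Fz 5.17 grip 0.176 q7 -0.33
```

```bash
python3 - <<'E'
from h import *
im,d,p=cloud("wrist");cv2.imwrite("pics/w4.png",cv2.resize(im[60:290,210:430],None,fx=2.6,fy=2.6,interpolation=cv2.INTER_CUBIC))
E
```

```text
(no output)
```

View pics/w4.png

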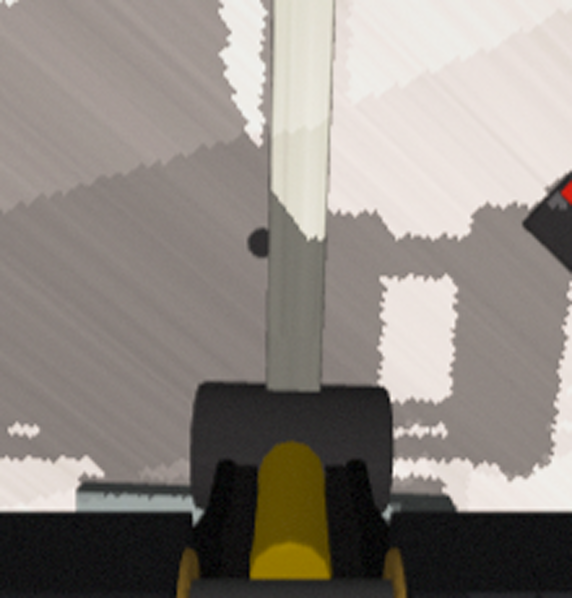

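The catch is hidden behind the gripper (only the carriage edge shows, at rows ~490), so I keep going by feel.

```bash
python3 -m handwheel '[[0.01,0,0.0013,0,0,0,-0.5],[0.01,0,0,0,0,0,0],[0.01,0,0,0,0,0,0]]' >/dev/null
python3 -c "
from h import *
st()"
python3 -m handwheel '[[0.01,0,0.0013,0,0,0,-0.5],[0.01,0,0,0,0,0,0],[0.01,0,0,0,0,0,0]]' >/dev/null
python3 -c "
from h import *
st()"
python3 -m handwheel '[[0.01,0,0.0013,0,0,0,-0.5],[0.01,0,0,0,0,0,0],[0.01,0,0,0,0,0,0]]' >/dev/null
python3 -c "
from h import *
st()"
```

```text
t 13.47 pos [ 0.5155 -0.1394  0.1025] r 0.1499 ang 83.81 xaxis 54.02 Ft -8.01 Fr -0.69 Fz 5.88 grip 0.172 q7 -0.32
t 13.85 pos [ 0.5165 -0.1402  0.1025] r 0.1499 ang 84.3 xaxis 54.52 Ft -6.83 Fr -1.01 Fz 5.72 grip 0.172 q7 -0.31
t 14.22 pos [ 0.517  -0.1406  0.1025] r 0.15 ang 84.52 xaxis 55.01 Ft -9.54 Fr -0.46 Fz 7.50 grip 0.175 q7 -0.3
```

```bash
python3 -m handwheel '[[0.01,0,0.0008,0,0,0,-0.3],[0.01,0,0,0,0,0,0],[0.01,0,0,0,0,0,0]]' >/dev/null
python3 -c "
from h import *
st()"
python3 -m handwheel '[[0.01,0,0,0,0,0,0],[0.01,0,0,0,0,0,0]]' >/dev/null
python3 -c "
from h import *
st()"
```

```text
t 14.6 pos [ 0.5174 -0.1409  0.1025] r 0.15 ang 84.71 xaxis 55.31 Ft -9.95 Fr -1.26 Fz 8.79 grip 0.171 q7 -0.3
t 14.85 pos [ 0.5174 -0.1408  0.1025] r 0.15 ang 84.71 xaxis 55.31 Ft -10.05 Fr -0.97 Fz 9.07 grip 0.173 q7 -0.3
```

```bash
python3 -m handwheel '[[0.01,0,-0.0008,0,0,0,0.3],[0.01,0,-0.0008,0,0,0,0.3],[0.01,0,-0.0008,0,0,0,0.3],[0.01,0,-0.0008,0,0,0,0.3],[0.01,0,0,0,0,0,0],[0.01,0,0,0,0,0,0]]' >/dev/null
python3 -c "
from h import *
st()"
python3 -m handwheel '[[0.01,0,-0.0008,0,0,0,0.3],[0.01,0,0,0,0,0,0],[0.01,0,0,0,0,0,0]]' >/dev/null
python3 -c "
from h import *
st()"
python3 -m handwheel '[[0.01,0,-0.0008,0,0,0,0.3],[0.01,0,0,0,0,0,0],[0.01,0,0,0,0,0,0]]' >/dev/null
python3 -c "
from h import *
st()"
```

```text
t 15.6 pos [ 0.5156 -0.1395  0.1025] r 0.1499 ang 83.85 xaxis 54.12 Ft -8.25 Fr -1.82 Fz 6.64 grip 0.171 q7 -0.32
t 15.97 pos [ 0.5149 -0.139   0.1025] r 0.15 ang 83.55 xaxis 53.82 Ft -7.61 Fr -0.82 Fz 6.03 grip 0.177 q7 -0.33
t 16.35 pos [ 0.5144 -0.1386  0.1025] r 0.1499 ang 83.26 xaxis 53.51 Ft -6.95 Fr -1.50 Fz 6.01 grip 0.171 q7 -0.33
```

```bash
for i in 1; do python3 -m handwheel '[[0.01,0,-0.0008,0,0,0,0.3],[0.01,0,0,0,0,0,0],[0.01,0,0,0,0,0,0]]' >/dev/null
python3 -c "
from h import *
st()"; done
python3 -m handwheel '[[0.01,0,-0.0008,0,0,0,0.3],[0.01,0,0,0,0,0,0],[0.01,0,0,0,0,0,0]]' >/dev/null
python3 -c "
from h import *
st()"
python3 -m handwheel '[[0.01,0,-0.0005,0,0,0,0.2],[0.01,0,0,0,0,0,0],[0.01,0,0,0,0,0,0]]' >/dev/null
python3 -c "
from h import *
st()"
```

```text
t 16.73 pos [ 0.5137 -0.1381  0.1025] r 0.1499 ang 82.95 xaxis 53.21 Ft -7.37 Fr -1.13 Fz 6.80 grip 0.17 q7 -0.34
t 17.1 pos [ 0.5131 -0.1376  0.1025] r 0.1499 ang 82.65 xaxis 52.92 Ft -7.54 Fr -2.06 Fz 5.85 grip 0.17 q7 -0.35
t 17.48 pos [ 0.5129 -0.1374  0.1025] r 0.1499 ang 82.58 xaxis 52.72 Ft -6.26 Fr -0.63 Fz 5.40 grip 0.173 q7 -0.35
```

```bash
python3 -m handwheel '[[0.01,0,-0.0005,0,0,0,0.2],[0.01,0,0,0,0,0,0],[0.01,0,0,0,0,0,0]]' >/dev/null
python3 -c "
from h import *
st()"
python3 -m handwheel '[[0.01,0,-0.0005,0,0,0,0.2],[0.01,0,0,0,0,0,0],[0.01,0,0,0,0,0,0]]' >/dev/null
python3 -c "
from h import *
st()"
```

```text
t 17.85 pos [ 0.5129 -0.1374  0.1025] r 0.1499 ang 82.54 xaxis 52.52 Ft -5.75 Fr -1.96 Fz 4.81 grip 0.171 q7 -0.35
t 18.23 pos [ 0.5129 -0.1374  0.1025] r 0.1499 ang 82.53 xaxis 52.32 Ft -4.48 Fr -2.00 Fz 3.95 grip 0.175 q7 -0.36
```

Seated: the angle is fixed while the pull falls. I continue until the pull vanishes.

```bash
python3 -m handwheel '[[0.01,0,-0.0005,0,0,0,0.2],[0.01,0,-0.0005,0,0,0,0.1],[0.01,0,0,0,0,0,0],[0.01,0,0,0,0,0,0]]' >/dev/null
python3 -c "
from h import *
st()"
python3 -m handwheel '[[0.01,0,-0.0005,0,0,0,0.1],[0.01,0,0,0,0,0,0],[0.01,0,0,0,0,0,0]]' >/dev/null
python3 -c "
from h import *
st()"
```

```text
t 18.73 pos [ 0.5128 -0.1374  0.1025] r 0.15 ang 82.52 xaxis 52.02 Ft -5.16 Fr -3.34 Fz 4.53 grip 0.178 q7 -0.37
t 19.1 pos [ 0.5128 -0.1374  0.1026] r 0.15 ang 82.51 xaxis 51.92 Ft -4.07 Fr -2.86 Fz 2.18 grip 0.172 q7 -0.37
```

```bash
python3 -m handwheel '[[0.01,0,-0.0005,0,0,0,0],[0.01,0,-0.0005,0,0,0,0],[0.01,0,0,0,0,0,0],[0.01,0,0,0,0,0,0]]' >/dev/null
python3 -c "
from h import *
st()"
python3 -m handwheel '[[0.01,0,-0.0005,0,0,0,0],[0.01,0,0,0,0,0,0],[0.01,0,0,0,0,0,0]]' >/dev/null
python3 -c "
from h import *
st()"
```

```text
t 19.6 pos [ 0.5127 -0.1373  0.1026] r 0.15 ang 82.47 xaxis 51.91 Ft -1.07 Fr -5.13 Fz -0.71 grip 0.173 q7 -0.37
t 19.98 pos [ 0.5127 -0.1373  0.1027] r 0.15 ang 82.46 xaxis 51.91 Ft 0.38 Fr -5.16 Fz -1.49 grip 0.173 q7 -0.37
```

```bash
python3 -m handwheel '[[0.01,0.0005,0,0,0,0,0],[0.01,0.0005,0,0,0,0,0],[0.01,0,0,0,0,0,0],[0.01,0,0,0,0,0,0]]' >/dev/null
python3 -c "
from h import *
st()"
```

```text
t 20.48 pos [ 0.5126 -0.1372  0.1027] r 0.1499 ang 82.4 xaxis 51.87 Ft 3.97 Fr -3.27 Fz -2.59 grip 0.173 q7 -0.37
```

```bash
python3 -m handwheel '[[0.01,0,0.0008,0,0,0,0],[0.01,0,0,0,0,0,0],[0.01,0,0,0,0,0,0]]' >/dev/null
python3 -c "
from h import *
st()"
python3 -m handwheel '[[0.01,0,0,0,0,0,0],[0.01,0,0,0,0,0,0]]' >/dev/null
python3 -c "
from h import *
st()"
```

```text
t 20.85 pos [ 0.5126 -0.1372  0.1026] r 0.1499 ang 82.41 xaxis 51.89 Ft 2.83 Fr -1.32 Fz -0.61 grip 0.176 q7 -0.37
t 21.1 pos [ 0.5126 -0.1371  0.1026] r 0.1499 ang 82.41 xaxis 51.89 Ft 2.35 Fr -0.55 Fz 0.48 grip 0.171 q7 -0.37
```

```bash
python3 -m handwheel '[[0.01,0,0.0004,0,0,0,0],[0.01,0,0,0,0,0,0],[0.01,0,0,0,0,0,0],[0.01,0,0,0,0,0,0]]' >/dev/null
python3 -c "
from h import *
st()"
```

```text
t 21.6 pos [ 0.5127 -0.1372  0.1026] r 0.1499 ang 82.44 xaxis 51.9 Ft 0.56 Fr 1.69 Fz 2.71 grip 0.175 q7 -0.37
```

```bash
python3 -m handwheel '[[0.01,0,0,0,0,0,0],[0.01,0,0,0,0,0,0],[0.01,0,0,0,0,0,0]]' 4
python3 -m handwheel '[[0.02,0,0,0,0,0,0],[0.025,0,0,0,0,0,0],[0.03,0,0,0,0,0,0],[0.035,0,0,0,0,0,0],[0.04,0,0,0,0,0,0],[0.04,0,0,0,0,0,0],[0.04,0,0,0,0,0,0]]'
python3 -c "
from h import *
st()"
python3 -m handwheel '[[0.04,0,0,-0.03,0,0,0],[0.04,0,0,-0.05,0,0,0],[0.04,0,0,-0.06,0,0,0],[0.04,0,0,0,0,0,0]]'
python3 - <<'E'
from h import *
go(.62,-.153,.3)
im,d,p=cloud("wrist");cv2.imwrite("pics/w5.png",im)
E
```

```text
time: 21.98
position: [0.5128, -0.1371, 0.1025]
tool_rot: [-2.824, -1.375, 0.001]
ft_force: [-0.6, -0.4, 3.8]
grip_width: 0.184
grip_force: 4.0
time: 22.85
position: [0.5131, -0.137, 0.1026]
tool_rot: [2.825, 1.375, 0.0]
ft_force: [-0.6, -0.1, 0.4]
grip_width: 0.458
grip_force: 0.0
t 22.85 pos [ 0.5131 -0.137   0.1026] r 0.1495 ang 82.52 xaxis 51.9 Ft -0.46 Fr 0.44 Fz 0.44 grip 0.458 q7 -0.37
time: 23.35
position: [0.516, -0.1379, 0.2478]
tool_rot: [2.82, 1.372, 0.014]
ft_force: [0.5, 0.6, -0.4]
grip_width: 0.459
grip_force: 0.0
t 23.35 pos [ 0.516  -0.1379  0.2478] xaxis deg 51.89 yaxis -38.11 z [ 0.01  -0.001 -1.   ] shift mm [ 52.6  91.6 -51.1] F [ 0.45  0.63 -0.41] q [-0.28  0.05  0.52  1.73 -0.03  1.36 -0.43]
```

View pics/w5.png

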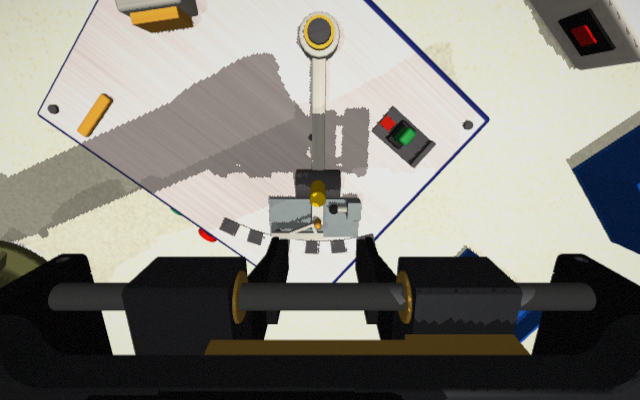

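Arm hangs on the catch (arm vertical in view, lug at (318,222) in the pawl); green knob at (403,134), sliding lower-right to the end bar.

```bash
python3 - <<'E'
from h import *
im,d,p=cloud("wrist");hsv=cv2.cvtColor(im,cv2.COLOR_BGR2HSV)
m=cv2.inRange(hsv,(45,100,60),(85,255,255));m[:100]=0;m[170:]=0;m[:,:370]=0;m[:,450:]=0
# top face = brighter part
for th in (60,120,150,180):
    mm=m&((hsv[...,2]>th)*255).astype(np.uint8);v,u=np.nonzero(mm)
    if len(u):print(th,len(u),u.mean(),v.mean(),ray("wrist",u.mean(),v.mean(),.088), np.median(p[mm>0],0))
k=ray("wrist",403,134,.088);go(*k[:2],.25)
E
```

```text
60 191 410.1151832460733 135.565445026178 [ 0.61830222 -0.15152632  0.088     ] [ 0.61863691 -0.15188175  0.0864133 ]
120 128 410.5859375 136.09375 [ 0.61839093 -0.15227553  0.088     ] [ 0.61855306 -0.15245236  0.08671712]
150 77 410.5194805194805 136.15584415584416 [ 0.6183026  -0.15228605  0.088     ] [ 0.61842514 -0.1524235   0.08700471]
t 23.45 pos [ 0.5132 -0.137   0.2429] xaxis deg 51.91 yaxis -38.09 z [ 0.001  0.    -1.   ] shift mm [55.  84.2 -7. ] F [-0.74 -0.36 -0.61] q [-0.28  0.05  0.52  1.73 -0.03  1.36 -0.43]
```

```bash
python3 -m handwheel '[[0.045,0.0265,0.0461,0,0,0,0],[0.045,0.0264,0.0461,0,0,0,0],[0.045,0,0,0,0,0,-10.1],[0.045,0,0,0,0,0,-10.1],[0.045,0,0,0,0,0,-10],[0.045,0,0,0,0,0,-10],[0.045,0,0,0,0,0,-10.1],[0.045,0,0,0,0,0,0],[0.045,0,0,0,0,0,0]]' 15
python3 - <<'E'
from h import *
im,d,p=cloud("wrist");hsv=cv2.cvtColor(im,cv2.COLOR_BGR2HSV);cv2.imwrite("pics/w6.png",im)
m=cv2.inRange(hsv,(45,100,60),(85,255,255));k,l,st,c=cv2.connectedComponentsWithStats(m)
for i in range(1,k):
    if st[i,4]>60:
        q=ray("wrist",*c[i],.088);print(st[i],c[i],q)
go(.6184,-.1523,.070)
E
```

```text
time: 24.58
position: [0.6178, -0.1522, 0.2414]
tool_rot: [-1.975, -2.441, 0.001]
ft_force: [0.3, -0.1, -0.6]
grip_width: 0.52
grip_force: 0.0
[317 182  17  11 175] [324.90857143 187.00571429] [ 0.62083164 -0.15257623  0.088     ]
t 24.62 pos [ 0.6179 -0.1522  0.2417] xaxis deg 102.07 yaxis 12.07 z [-0.001  0.    -1.   ] shift mm [ -0.3   0.7 171.7] F [-0.17  0.21 -0.37] q [-0.14  0.3   0.42  1.47 -0.12  1.4   0.5 ]
```

View pics/w6.png

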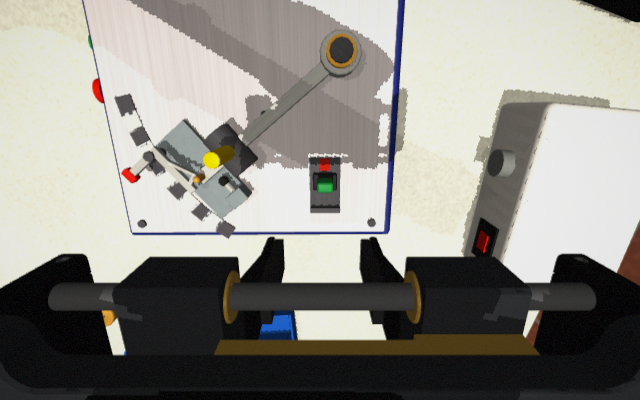

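```bash
python3 -m handwheel '[[0.045,-0.0005,0.002,0.05,0,0,0],[0.045,0,0,0.05,0,0,0],[0.045,0,0,0.04,0,0,0],[0.045,0,0,0.02,0,0,0],[0.045,0,0,0.011,0,0,0],[0.045,0,0,0,0,0,0],[0.045,0,0,0,0,0,0]]' 15
python3 -c "
from h import *
go(.620,-.1523,.070)"
```

```text
time: 25.5
position: [0.6215, -0.1526, 0.0733]
tool_rot: [1.971, 2.443, 0.002]
ft_force: [-0.5, -0.7, 0.3]
grip_width: 0.519
grip_force: 0.0
t 25.5 pos [ 0.6215 -0.1526  0.0733] xaxis deg 102.19 yaxis 12.19 z [ 0.003 -0.    -1.   ] shift mm [ 0.6 -1.4  3.2] F [-0.49 -0.68  0.29] q [-0.11  0.42  0.39  1.66 -0.18  1.09  0.54]
```

```bash
python3 -m handwheel '[[0.035,0,-0.001,0.002,0,0,0],[0.025,0,0,0,0,0,0],[0.015,0,0,0,0,0,0],[0.01,0,0,0,0,0,0],[0.01,0,0,0,0,0,0],[0.01,0,0,0,0,0,0],[0.01,0,0,0,0,0,0]]' 15
python3 -m handwheel '[[0.01,-0.003,0,0,0,0,0],[0.01,-0.003,0,0,0,0,0],[0.01,-0.003,0,0,0,0,0],[0.01,-0.003,0,0,0,0,0],[0.01,0,0,0,0,0,0],[0.01,0,0,0,0,0,0]]'
```

```text
time: 26.38
position: [0.6209, -0.1522, 0.0699]
tool_rot: [1.971, 2.444, 0.003]
ft_force: [5.3, 0.4, -2.6]
grip_width: 0.206
grip_force: 15.0
time: 27.12
position: [0.6232, -0.1629, 0.0699]
tool_rot: [1.971, 2.445, 0.004]
ft_force: [5.1, 1.9, -0.9]
grip_width: 0.206
grip_force: 15.0
```

```bash
python3 -m handwheel '[[0.01,-0.003,0,0,0,0,0],[0.01,-0.003,0,0,0,0,0],[0.01,0,0,0,0,0,0],[0.01,0,0,0,0,0,0]]'
python3 -m handwheel '[[0.01,-0.002,0,0,0,0,0],[0.01,0,0,0,0,0,0],[0.01,0,0,0,0,0,0]]'
python3 -m handwheel '[[0.01,-0.002,0,0,0,0,0],[0.01,0,0,0,0,0,0],[0.01,0,0,0,0,0,0]]'
```

```text
time: 27.62
position: [0.6245, -0.1687, 0.0699]
tool_rot: [1.971, 2.445, 0.004]
ft_force: [4.4, 2.5, -0.9]
grip_width: 0.204
grip_force: 15.0
time: 28.0
position: [0.6248, -0.1704, 0.0699]
tool_rot: [1.971, 2.446, 0.004]
ft_force: [4.6, 2.6, -0.4]
grip_width: 0.206
grip_force: 15.0
time: 28.38
position: [0.6253, -0.1724, 0.0699]
tool_rot: [1.971, 2.446, 0.004]
ft_force: [4.0, 2.1, -1.1]
grip_width: 0.204
grip_force: 15.0
```

```bash
python3 -m handwheel '[[0.01,-0.002,0,0,0,0,0],[0.01,0,0,0,0,0,0],[0.01,0,0,0,0,0,0]]'
python3 -m handwheel '[[0.01,-0.0015,0,0,0,0,0],[0.01,0,0,0,0,0,0],[0.01,0,0,0,0,0,0]]'
```

```text
time: 28.75
position: [0.6255, -0.1732, 0.0699]
tool_rot: [-1.97, -2.446, -0.005]
ft_force: [3.3, 4.3, 0.1]
grip_width: 0.207
grip_force: 15.0
time: 29.12
position: [0.6255, -0.1733, 0.0699]
tool_rot: [-1.968, -2.445, -0.006]
ft_force: [1.8, 5.8, 1.8]
grip_width: 0.208
grip_force: 15.0
```

The hard end is felt at 21.6 mm of travel. Release, lift and check.

```bash
python3 -m handwheel '[[0.025,0,0,0,0,0,0],[0.035,0,0,0,0,0,0],[0.045,0,0,0,0,0,0],[0.045,0,0,0,0,0,0],[0.045,0,0,-0.03,0,0,0],[0.045,0,0,-0.05,0,0,0],[0.045,0,0,-0.06,0,0,0],[0.045,0,0,-0.03,0,0,0],[0.045,0,0,0,0,0,0],[0.045,0,0,0,0,0,0]]'
python3 - <<'E'
from h import *
im,d,p=cloud("wrist");cv2.imwrite("pics/w7.png",im)
E
```

```text
time: 30.38
position: [0.6241, -0.1773, 0.2383]
tool_rot: [-1.972, -2.444, 0.001]
ft_force: [-0.3, -0.4, 0.3]
grip_width: 0.514
grip_force: 0.0
```

View pics/w7.png

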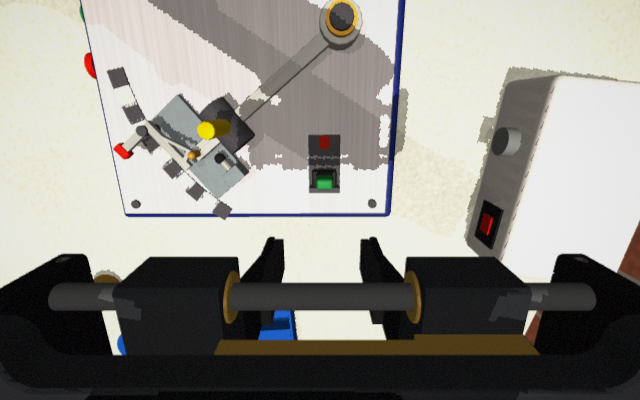

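The knob at (324,182) is against the end bar and the arm is still on the catch (lug at (192,155)), so I'm handing in.

```bash
python3 -c "
from bench import ctrl
print(ctrl.close_job())"
```

```text
the job is handed in; nothing more can be done
None
```

The striker arm is cocked and resting on the catch, the green safety knob is fully home against its end bar, and the job is handed in at about 30 s; the hand-in call gave no verdict.

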